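# Make up the job tray for a small pair of sandals

### The job

Make up the grey job tray for the small pair of sandals: lay the small left sole in its left-hand bay and the small right sole in its right-hand bay (left and right as seen from the robot), each flat and straight along the bay with the toe at the far end, and on each sole stand the small last of the same foot, heel over heel and toe over toe. The one larger sole and the one larger last belong to another pair: leave them, and the hammer, tin and tape, where they are.

Things in the scene. Friction and masses are not known exactly. Their poses are not given: they have to be found in the camera images.
- tray: Shallow grey tray, fixed: 200 mm long (x), 215 wide (y), 24 high; floor 4, walls 5. An aluminium partition 5 thick, top 17 above the table, runs along x at y = 0 between two bays, each 190 long and 100 wide, centred at y = 52 (left) and y = -52 (right). Origin: centre of underside, on the table; x to the far end, away from the robot (+-0.2 rad), y left.
- sole_left: Small black sandal sole, left foot: 136 mm long, 60 at the ball, 18 thick, flat, rigid, 70 g. Hollow arch and toe towards its right (-y) side. Lies tread down on the table. Origin: underside, centre of heel, 26 from the back edge; x to the toe (at x = 110; points away from the robot, +-0.3 rad), y left, z up. Grip across y at the waist, x = 34, sides at y = -18 to +26.
- sole_right: Small black sandal sole, right foot: 136 mm long, 60 at the ball, 18 thick, flat, rigid, 70 g. Hollow arch and toe towards its left (+y) side. Lies tread down on the table. Origin: underside, centre of heel, 26 from the back edge; x to the toe (at x = 110; points away from the robot, +-0.3 rad), y left, z up. Grip across y at the waist, x = 34, sides at y = -26 to +18.
- last_left: Small white shoe last, left foot: 128 mm long, 56 at the ball, 68 high, 160 g, flat bottom with arch and toe towards its right (-y) side. Stands on the table. Origin and axes as the soles' (24 from the back edge); origin over origin it sits centred on its sole. Grip the cone on top: parallel sides y = -14 to 14, x = -13 to 33, height 32 to 68; wider below 30.
- last_right: Small white shoe last, right foot: 128 mm long, 56 at the ball, 68 high, 160 g, flat bottom with arch and toe towards its left (+y) side. Stands on the table. Origin and axes as the soles' (24 from the back edge); origin over origin it sits centred on its sole. Grip the cone on top: parallel sides y = -14 to 14, x = -13 to 33, height 32 to 68; wider below 30.
- sole_large: The odd, larger black sole (a left one), same make: 176 long, 73 wide, 18 thick. Origin and axes as the other soles, heel's back edge 33 mm behind the origin, toe 143 mm ahead. Not for this tray: leave it
- last_large: The odd, larger white last (a right one), same make: 168 long, 69 wide, 84 high. Origin and axes as the other lasts, heel's back edge 32 mm behind the origin, toe 136 mm ahead. Not for this tray: leave it
- hammer: Shoemaker's hammer, wooden handle, 280 mm long, lying across the green cutting mat (2 mm thick) beyond the tray; origin at the underside, x along the handle towards the head. Leave it
- tin: Closed glue tin, 68 mm across and 85 mm high, standing beside the work; origin at the centre of its underside. Leave it
- tape: Roll of paper tape lying flat, 90 mm across, 24 mm high, beside the work; origin at the centre of its underside. Leave it
Not all that is in view belongs to the job. Leave any red or yellow look-alike of the last_left alone.

How it is judged:
At the end, for the whole second after the job is handed in: Each small sole flat on its own bay's floor, straight within 0.25 rad, heel point in the near half. On it, upright (0.1 rad), the small last of the same foot: heel point within 12 mm lengthwise and 10 mm sideways of the sole's, aligned within 0.2 rad. All released and at rest (x of sole_left in the frame of tray between -0.08 and -0.005 m and y of sole_left in the frame of tray between 0.02 and 0.09 m and z of sole_left in the frame of tray between 0 and 0.009 m and angle between each of sole_left, sole_right's own z axis and vertical below 0.08 rad and angle between the x axis of each of sole_left, sole_right and the x axis of tray, either way round below 0.25 rad and x of last_left in the frame of sole_left between -0.012 and 0.012 m and y of last_left in the frame of sole_left between -0.01 and 0.01 m and z of last_left in the frame of sole_left between 0.013 and 0.023 m and angle between the x axis of last_left and the x axis of sole_left, either way round below 0.2 rad and angle between each of last_left, last_right's own z axis and vertical below 0.1 rad and linear speed of each of sole_left, last_left, sole_right, last_right below 0.02 m/s and angular speed of each of last_left, last_right below 0.15 rad/s and x of sole_right in the frame of tray between -0.08 and -0.005 m and y of sole_right in the frame of tray between -0.09 and -0.02 m and z of sole_right in the frame of tray between 0 and 0.009 m and x of last_right in the frame of sole_right between -0.012 and 0.012 m and y of last_right in the frame of sole_right between -0.01 and 0.01 m and z of last_right in the frame of sole_right between 0.013 and 0.023 m and angle between the x axis of last_right and the x axis of sole_right, either way round below 0.2 rad); the robot touches nothing.
It fails at once if the larger sole is moved more than 20 mm (distance of sole_large from where it was at the start of the episode above 0.02 m).
It fails at once if the larger last is moved more than 20 mm (distance of last_large from where it was at the start of the episode above 0.02 m).
It fails at once if the hammer is moved more than 20 mm (distance of hammer from where it was at the start of the episode above 0.02 m).
It fails at once if the glue tin is moved more than 20 mm (distance of tin from where it was at the start of the episode above 0.02 m).
It fails at once if the roll of tape is moved more than 20 mm (distance of tape from where it was at the start of the episode above 0.02 m).
It also fails if it takes over 102 s, if anything falls off the work surface, if the arm or the gripper's body presses on something with over 40 N, if the wrist force passes 120 N, or if a joint passes its speed limit or range.

### The arm

A 7-joint arm with a two-finger parallel gripper is mounted at the origin on the work surface. World frame = base frame: x ahead of the robot, y to its left, z up, the work surface at z = 0. Lengths are in m, angles in rad, forces in N, time in s.
With the tool pointing down it reaches from about 0.4 to 0.875 m from the base axis. Payload 19.3 kg.
Tool frame: the origin (TCP) lies between the finger pads; the fingertips stand tip_reach ahead of it and the grasp point (between the pads) lies 6 mm ahead of it (tip_reach is the distance from the TCP to the fingertips, in m); z points along the fingers, y is the line along which they close (so a half turn about z gives the same grasp; the last joint's range is limited). The gripper opens to 85 mm and grips with 20 to 120 N. Pads are 22 mm wide; open, the fingers measure 114 mm over their backs; the gripper's body (76 mm by 85 mm) begins 54 mm behind the grasp point. The pads swing forward as they close: fully open they stand 13 mm farther back than shut.
Start: joints at [-1.249, 0.521, -0.036, 1.599, 0.021, 1.021, -0.113], TCP at [0.239, 0.578, 0.23] pointing down, gripper open.
Joint ranges: [-2.91, 2.91], [-0.3, 2.13], [-1.5, 1.42], [0.17, 2.43], [-1.26, 4.41], [0.16, 1.93], [-2.52, 2.52]. Speed limits (rad/s): [1.89, 1.89, 2.39, 2.39, 3.01, 3.01, 3.01].

### API

Orientations are given as [roll, pitch, yaw] about the fixed x, y, z axes, in that order (R = Rz(yaw) Ry(pitch) Rx(roll)).
In Python, from workcell import observe, grab_frame, camera_params, close_job, tip_reach gives the robot as it stands.
- The arm moves only by the shell command python3 -m inch 'ROWS' [OPENING] [FORCE]. ROWS is a JSON list of rows, 1 to 8 of them, each of 4 numbers: dx, dy, dz in m, then a turn about the tool's z in rad; each row shifts and turns the commanded pose from where the row before left it, along the tool's axes as they then stand; what a row does not reach is not made up. A row lasts 1/8 s, in which the tool goes at most 0.0625 m and 0.188 rad, less where a joint would pass 70% of its speed; a pose out of reach is approached as far as the arm can. OPENING is the finger opening in m, set as the command begins (- or left out keeps the last). The fingers move at their own pace and stop on an object; FORCE is the grip in N (left out, the last holds). Time passes only in rows, so rows that do not move let the fingers close. It prints the time, the measured TCP pose, the force, the opening and the grip force at its end.
- observe(): the state, without advancing time (a new reading comes with each control period).
- grab_frame(name): name is "scene" or "top" or "wrist"; returns (picture, depth): 420x560x3 uint8, blue, green, red; 420x560 float32, m along the optical axis (not along the pixel's ray), 0 where there is no reading.
- camera_params(name): a dict with "K" (3x3 intrinsics, pixels), "distortion" ([k1, k2, p1, p2, k3] as OpenCV has them; the pictures are not rectified), "T" (4x4, takes a point from camera to world coordinates); the wrist camera has in their place "hand_eye" (4x4, takes a point from camera to tool coordinates, whose origin is the TCP and whose axes are the flange's). Camera axes: x right, y down, z forward; pixel columns grow to the right and rows downward; lengths in m; the calibration is good to about 2 mm. A picture is of the moment at which its call begins: read the wrist's pose just before it. camera_params takes no time and is no camera call.
- close_job(): hands the job in; it is judged then, once.
The state is a dict: "time_s": time; "joint_pos": joint angles; "joint_vel": joint speeds; "tau": joint torques, N m; "position": TCP position; "tool_rot": TCP orientation; "ft_force": force on the tool from outside, world axes, zero at the start; "moment": the same for the moment, N m; "finger_gap": finger opening in m; "gripper_force": force on a finger pad.
Only numpy, scipy, OpenCV 4.12 (cv2) and the standard library are available. Lean on these libraries where they do the work, as an engineer would, in place of code of your own. Each camera call takes 0.05 s, during which the arm holds its last target. There are 200 camera calls.

## Working session

There is one attempt and no reset: what is moved stays moved. The work goes in short steps, Python scripts to look and compute and a shell command to move; the robot and the scene stay as the last step left them, time stands still between calls to the robot, and variables do not carry over. Pictures are saved under pics/ and viewed, at most 14 in all, crops included, and the job is handed in when it is done.

```bash
ls; mkdir -p pics; python3 - <<'E'
from workcell import *
import cv2,numpy as np
print(tip_reach if not callable(tip_reach) else tip_reach())
s=observe();print(s['time_s'],s['position'],s['tool_rot'],s['finger_gap'])
for n in("top","scene"):
    p,d=grab_frame(n);cv2.imwrite(f'pics/{n}0.png',p);np.savez(f'{n}0.npz',p=p,d=d)
    c=camera_params(n);print(c)
E
```

```text
pics
0.025
0.0 [0.23857342 0.57729658 0.22901017] [-3.14041321e+00  9.72119931e-05  2.74977619e+00] 0.085393933915491
{'K': array([[409.964043  ,   0.        , 279.47057877],
       [  0.        , 409.964043  , 210.21541425],
       [  0.        ,   0.        ,   1.        ]]), 'distortion': array([-0.0381021,  0.       ,  0.       ,  0.       ,  0.       ]), 'T': array([[ 0.00388304, -0.97654793,  0.21526509,  0.23823626],
       [-0.99999079, -0.00339848,  0.00262106, -0.13139892],
       [-0.00182801, -0.21527329, -0.97655213,  1.40509752],
       [ 0.        ,  0.        ,  0.        ,  1.        ]])}
{'K': array([[447.92958592,   0.        , 280.87946454],
       [  0.        , 447.92958592, 210.59539016],
       [  0.        ,   0.        ,   1.        ]]), 'distortion': array([-0.07390844,  0.        ,  0.        ,  0.        ,  0.        ]), 'T': array([[-0.80320875,  0.49851544, -0.32609517,  0.98386593],
       [ 0.59564869,  0.67913733, -0.42892323,  0.43882479],
       [ 0.00763855, -0.53875305, -0.84242911,  1.15576826],
       [ 0.        ,  0.        ,  0.        ,  1.        ]])}
```

View pics/top0.png

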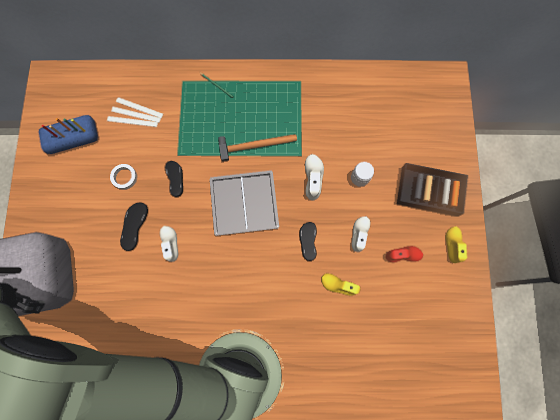

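View pics/scene0.png

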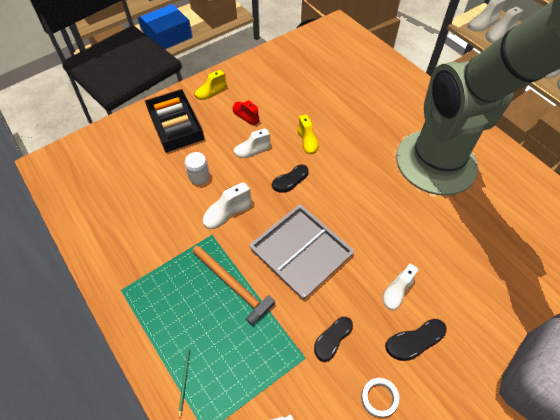

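```bash
cat > h.py <<'E'
import cv2,numpy as np
from workcell import *
from scipy.spatial.transform import Rotation as R
def toolT(s):
    T=np.eye(4);r=np.array(s['tool_rot'])
    T[:3,:3]=R.from_euler('xyz',r).as_matrix() if r.shape==(3,) else r
    T[:3,3]=s['position'];return T
def grab(n):
    s=observe();c=camera_params(n)
    T=c['T'] if 'T' in c else toolT(s)@c['hand_eye']
    p,d=grab_frame(n);return p,d,c['K'],np.array(c['distortion']),T
def rays(px,K,D):
    u=cv2.undistortPoints(np.asarray(px,float).reshape(-1,1,2),K,D).reshape(-1,2)
    return np.c_[u,np.ones(len(u))]
def plane(px,z,K,D,T):
    r=rays(px,K,D)@T[:3,:3].T;o=T[:3,3];return o+r*((z-o[2])/r[:,2])[:,None]
def cloud(d,K,D,T):
    h,w=d.shape;px=np.stack(np.meshgrid(np.arange(w),np.arange(h)),-1).reshape(-1,2)
    P=(rays(px,K,D)*d.reshape(-1,1))@T[:3,:3].T+T[:3,3]
    P[d.ravel()<=0]=np.nan;return P.reshape(h,w,3)
def rect(p,z,c,half,K,D,T,s=1000):
    """orthographic picture of plane z round c: up = +x, left = +y, s px/m"""
    n=int(half*s);r,q=np.mgrid[0:2*n,0:2*n]
    W=np.stack([c[0]+(n-r)/s,c[1]+(n-q)/s,np.full(r.shape,z)],-1).reshape(-1,3)
    Ti=np.linalg.inv(T);rv=cv2.Rodrigues(Ti[:3,:3])[0]
    u=cv2.projectPoints(W,rv,Ti[:3,3],K,D)[0].reshape(2*n,2*n,2).astype(np.float32)
    return cv2.remap(p,u[...,0],u[...,1],cv2.INTER_LINEAR)
E
python3 - <<'E'
from h import *
c=camera_params('top');K,D,T=c['K'],np.array(c['distortion']),c['T']
f=np.load('top0.npz');p,d=f['p'],f['d'];P=cloud(d,K,D,T)
print('table z',np.nanmedian(P[280:300,300:400,2]), 'camera',camera_params('wrist'))
hsv=cv2.cvtColor(p,cv2.COLOR_BGR2HSV)
rows=[]
for n,px,z in [('soleA',(175,179),.018),('soleB',(308,241),.018),('soleL',(134,226),.018),('lastA',(168,244),.03),('lastB',(361,234),.03),('lastL',(314,177),.03),('tray',(244,203),.017)]:
    x,y=px;sub=np.zeros(p.shape[:2],bool);sub[y-28:y+28,x-22:x+22]=1
    m=sub&((hsv[...,2]<70) if 'sole' in n else ((hsv[...,1]<60)&(hsv[...,2]>120)))
    if n!='tray':
        q=np.argwhere(m)[:,::-1];W=plane(q,z,K,D,T)[:,:2] if 'sole' in n else P[m][:,:2]
        W=W[~np.isnan(W).any(1)];mu=W.mean(0);e=np.linalg.eigh(np.cov(W.T))[1][:,1];e*=np.sign(e[0])
        t=(W-mu)@e;print(n,mu.round(3),'yaw',np.arctan2(e[1],e[0]).round(3),'ext',t.min().round(3),t.max().round(3))
        if 'last' in n:
            C=P[m];C=C[C[:,2]>C[:,2][~np.isnan(C[:,2])].max()-.015];print('  cone',len(C),np.nanmean(C,0).round(4),np.nanmax(C[:,2]))
    ctr=plane([px],z,K,D,T)[0]
    im=rect(p,z,ctr,.125,K,D,T,1050);cv2.putText(im,n,(5,15),0,.5,(0,0,255));rows.append(im[:262,:262])
print(plane([(210,178),(273,171),(279,228),(216,236)],.024,K,D,T).round(3))
im=np.vstack([np.hstack(rows[:3]),np.hstack(rows[3:6])]);cv2.imwrite('pics/rect.png',im)
E
```

```text
table z 0.0016932717059240376 camera {'K': array([[309.71408643,   0.        , 279.24041973],
       [  0.        , 309.71408643, 209.25195642],
       [  0.        ,   0.        ,   1.        ]]), 'distortion': array([-0.0147955,  0.       ,  0.       ,  0.       ,  0.       ]), 'hand_eye': array([[ 5.47921681e-05, -9.65053413e-01, -2.62053252e-01,
         6.74259423e-02],
       [ 9.99999950e-01, -2.84064318e-05,  3.13699176e-04,
        -1.74161071e-03],
       [-3.10180459e-04, -2.62053256e-01,  9.65053364e-01,
        -1.43797777e-01],
       [ 0.00000000e+00,  0.00000000e+00,  0.00000000e+00,
         1.00000000e+00]])}
soleA [0.66  0.243] yaw 0.233 ext -0.068 0.066
soleB [ 0.459 -0.218] yaw -0.093 ext -0.086 0.045
soleL [0.489 0.38 ] yaw -0.226 ext -0.087 0.084
lastA [0.427 0.246] yaw 0.29 ext -0.061 0.067
  cone 153 [0.399  0.2438 0.0666] 0.07398655097900408
lastB [ 0.465 -0.403] yaw -0.263 ext -0.063 0.069
  cone 151 [ 0.4352 -0.3989  0.0672] 0.07492826088559101
lastL [ 0.665 -0.247] yaw -0.012 ext -0.079 0.093
  cone 213 [ 0.6267 -0.2445  0.083 ] 0.08905422251849493
[[ 0.658  0.117  0.024]
 [ 0.684 -0.104  0.024]
 [ 0.48  -0.126  0.024]
 [ 0.452  0.088  0.024]]
```

View pics/rect.png

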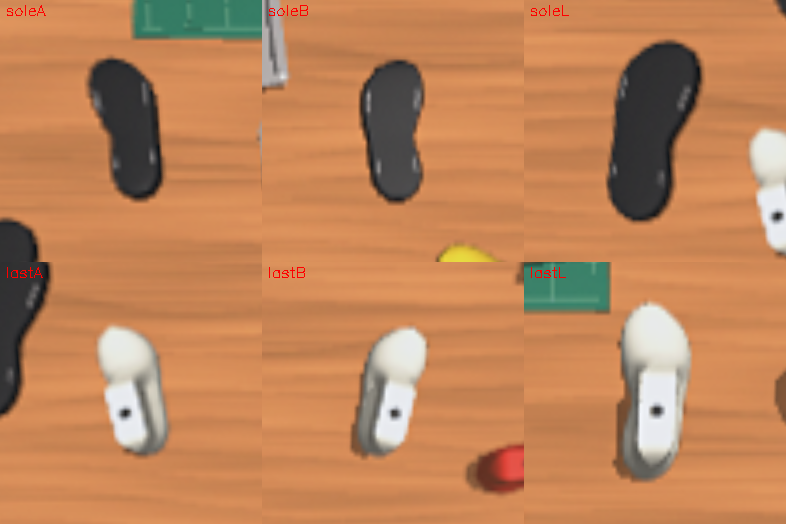

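```bash
cat > go.py <<'E'
import sys
from h import *
# world target x y z [yaw of object axis]: prints turn, then shift in tool axes after the turn
a=list(map(float,sys.argv[1:]));s=observe();T=toolT(s)
y0=np.arctan2(T[1,0],T[0,0])+np.pi;t=0
if len(a)>3: t=-((a[3]-y0+np.pi)%(2*np.pi)-np.pi)
d=(T[:3,:3]@R.from_euler('z',t).as_matrix()).T@(np.array(a[:3])-T[:3,3])
print('turn',round(t,3),'shift',d.round(4),'dist',np.linalg.norm(d).round(3),'t',s['time_s'])
E
python3 -m inch '[[0,0,0,-0.15],[0,0,0,-0.15],[0,0,0,-0.15],[0,0,0,-0.15],[-0.032,-0.042,0,0],[-0.032,-0.042,0,0],[-0.032,-0.042,0,0],[-0.032,-0.042,0,0]]' 0.085 40; python3 go.py .62 .22 .23 .2
```

```text
time_s: 1.1
position: [0.3997, 0.4383, 0.2294]
tool_rot: [-3.141, -0.0, -2.933]
ft_force: [0.7, 0.3, 0.4]
finger_gap: 0.0848
gripper_force: 0.0
turn 0.008 shift [-0.1725 -0.2577 -0.0006] dist 0.31 t 1.1
```

```bash
python3 -m inch '[[-0.028,-0.043,0,0],[-0.028,-0.043,0,0],[-0.028,-0.043,0,0],[-0.028,-0.043,0,0],[-0.028,-0.043,0,0],[-0.028,-0.043,0,0],[0,0,0,0]]'; python3 - <<'E'
from h import *
f=grab('wrist');np.savez('w1.npz',*f);cv2.imwrite('pics/w1.png',f[0])
E
```

```text
time_s: 1.98
position: [0.6185, 0.2177, 0.2288]
tool_rot: [-3.14, -0.0, -2.939]
ft_force: [-0.6, 0.8, 0.7]
finger_gap: 0.0853
gripper_force: 0.0
```

View pics/w1.png

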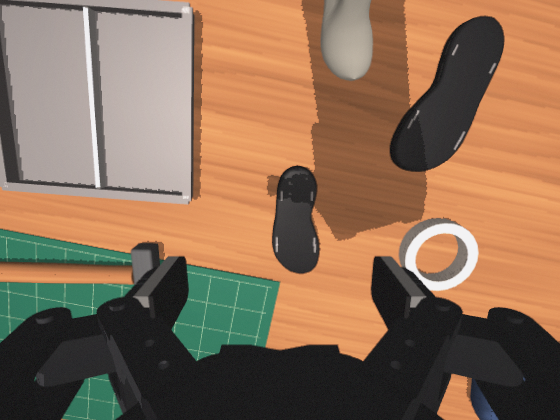

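```bash
cat >> h.py <<'E'
def blob(m,px):
    n,l=cv2.connectedComponents(m.astype(np.uint8),connectivity=4)
    c=cv2.findContours((l==l[px[1],px[0]]).astype(np.uint8),0,cv2.CHAIN_APPROX_NONE)[0]
    return max(c,key=len).reshape(-1,2)
def foot(W,side,hx=26,L=136,w=34,tx=-4):
    """W outline pts (m), side +1 left/-1 right; heel circle, then yaw from waist mid offset"""
    W=W[:,:2]*1000;mu=W.mean(0);e=np.linalg.eigh(np.cov(W.T))[1][:,1];e*=np.sign(e[0])
    for _ in range(8):
        n=np.array([-e[1],e[0]]);x=W@e;y=W@n
        b=x.min();h=(x<b+22)
        A=np.c_[2*W[h],np.ones(h.sum())];s=np.linalg.lstsq(A,(W[h]**2).sum(1),rcond=None)[0]
        r=np.sqrt(s[2]+s[:2]@s[:2]);o=s[:2]
        o=o+e*((b+hx)-o@e)
        u=(W-o)@e;v=(W-o)@n;k=abs(u-w)<4;lo=v[k&(v<0)].mean();hi=v[k&(v>0)].mean()
        e=e+n*(((lo+hi)/2-side*4)/w)*.7;e/=np.linalg.norm(e)
    k=abs(u)<3
    return dict(o=(o/1000).round(4),yaw=np.arctan2(e[1],e[0]).round(3),r=r.round(1),waist=(lo.round(1),hi.round(1)),heelw=(v[k].min().round(1),v[k].max().round(1)),toe=u.max().round(1),back=u.min().round(1),ext=(v.min().round(1),v.max().round(1)),toey=v[u.argmax()].round(1))
E
python3 - <<'E'
from h import *
f=np.load('w1.npz');p,d,K,D,T=[f[f'arr_{i}'] for i in range(5)]
P=cloud(d,K,D,T)
print('table',np.nanmedian(P[200:230,220:260,2]),'sole top',np.nanmedian(P[225:240,290:300,2]))
m=p.max(2)<75
W=plane(blob(m,(296,235)),.018,K,D,T);print(foot(W,-1))
# tray: rim at .024
hs=cv2.cvtColor(p,cv2.COLOR_BGR2HSV)
q=np.array([(188,6),(188,200),(92,10),(97,187)])
print(plane(q[:2],.024,K,D,T).round(4),plane(q[2:],.017,K,D,T).round(4))
E
```

```text
table -0.0004210796479822143 sole top 0.01741224639464861
{'o': array([0.6174, 0.2372]), 'yaw': np.float64(0.189), 'r': np.float64(21.4), 'waist': (np.float64(-24.7), np.float64(16.7)), 'heelw': (np.float64(-23.1), np.float64(22.5)), 'toe': np.float64(106.9), 'back': np.float64(-26.0), 'ext': (np.float64(-28.4), np.float64(28.5)), 'toey': np.float64(3.3)}
[[0.4573 0.0906 0.024 ]
 [0.6551 0.1161 0.024 ]] [[ 0.4781 -0.0081  0.017 ]
 [ 0.6632  0.0072  0.017 ]]
```

```bash
cat > sole.py <<'E'
from h import *
import sys
px=tuple(map(int,sys.argv[1:3]));z=float(sys.argv[3]);side=int(sys.argv[4])
for _ in range(2):
    s=observe();p,d,K,D,T=grab('wrist');print(np.round(s['position'],4),np.round(s['tool_rot'],3))
    print(foot(plane(blob(p.max(2)<75,px),z,K,D,T),side))
E
python3 sole.py 296 235 .018 -1; python3 go.py .6516 .2397 .06 .189
```

```text
[0.6159 0.2227 0.2297] [ 3.141  0.    -2.932]
{'o': array([0.6171, 0.2373]), 'yaw': np.float64(0.195), 'r': np.float64(21.2), 'waist': (np.float64(-24.7), np.float64(16.7)), 'heelw': (np.float64(-23.2), np.float64(22.6)), 'toe': np.float64(107.5), 'back': np.float64(-26.0), 'ext': (np.float64(-28.7), np.float64(28.2)), 'toey': np.float64(3.0)}
[0.616  0.2225 0.2297] [ 3.142  0.    -2.933]
{'o': array([0.6171, 0.2373]), 'yaw': np.float64(0.193), 'r': np.float64(21.2), 'waist': (np.float64(-24.6), np.float64(16.6)), 'heelw': (np.float64(-23.3), np.float64(22.4)), 'toe': np.float64(107.5), 'back': np.float64(-26.0), 'ext': (np.float64(-27.7), np.float64(28.3)), 'toey': np.float64(4.2)}
turn 0.02 shift [-0.0381  0.0103  0.1697] dist 0.174 t 2.5
```

```bash
python3 -m inch '[[-0.019,0.005,0.02,-0.015],[-0.019,0.005,0.03,0],[0,0,0.04,0],[0,0,0.04,0],[0,0,0.04,0],[0,0,0.0,0],[0,0,0.0,0]]'; python3 go.py .6516 .2394 .030 .192
```

```text
time_s: 3.38
position: [0.6521, 0.2403, 0.0613]
tool_rot: [3.141, 0.002, -2.918]
ft_force: [0.9, 0.4, 1.7]
finger_gap: 0.0622
gripper_force: 0.0
turn 0.031 shift [ 0.0007 -0.0008  0.0313] dist 0.031 t 3.375
```

```bash
python3 -m inch '[[0,0,0.01,0.03],[0,0,0.01,0],[0,0,0.01,0],[0,0,0.0,0],[0,0,0,0]]'; python3 -m inch '[[0,0,0,0],[0,0,0,0],[0,0,0,0],[0,0,0,0],[0,0,0,0]]' 0.03 40
```

```text
time_s: 4.0
position: [0.6514, 0.2399, 0.0297]
tool_rot: [3.142, 0.0, -2.948]
ft_force: [-0.5, 0.4, -0.1]
finger_gap: 0.062
gripper_force: 0.0
time_s: 4.62
position: [0.6513, 0.2399, 0.0296]
tool_rot: [-3.142, 0.0, -2.948]
ft_force: [-0.3, -0.9, -0.5]
finger_gap: 0.0301
gripper_force: 0.0
```

```bash
python3 - <<'E'
from h import *
f=grab('wrist');cv2.imwrite('pics/w2.png',f[0])
P=cloud(f[1],*f[2:]);cv2.imwrite('pics/x.png',f[0]);np.save('P2.npy',P)
E
```

```text
(no output)
```

View pics/w2.png

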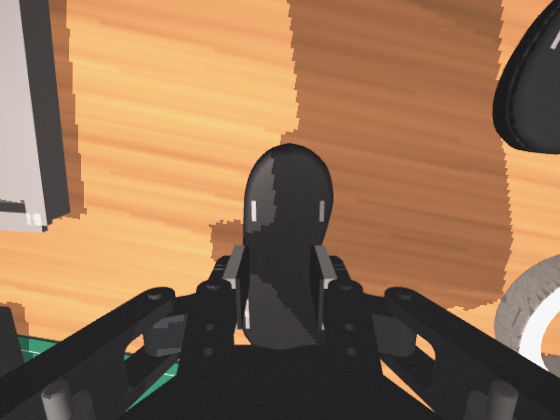

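```bash
python3 - <<'E'
import numpy as np
P=np.load('P2.npy')
for u,v in [(288,230),(288,300),(240,250),(234,270),(238,300),(320,252),(328,280),(326,300),(180,230),(288,170)]: print(u,v,P[v,u].round(4))
E
```

```text
288 230 [0.6366 0.241  0.017 ]
288 300 [0.6779 0.2494 0.017 ]
240 250 [0.6421 0.219  0.0416]
234 270 [0.6429 0.219  0.0602]
238 300 [0.6504 0.223  0.0692]
320 252 [0.6353 0.2548 0.0435]
328 280 [0.6358 0.2546 0.0689]
326 300 [0.641  0.2543 0.0743]
180 230 [6.545e-01 1.799e-01 1.000e-04]
288 170 [nan nan nan]
```

```bash
python3 -m inch '[[0,0,0,0],[0,0,0,0],[0,0,0,0]]' 0.062 40|tail -2; python3 -m inch '[[0,0,0.005,0],[0,0,0.004,0],[0,0,0,0],[0,0,0,0]]';  python3 -m inch '[[0,0,0,0],[0,0,0,0],[0,0,0,0],[0,0,0,0]]' 0.03 40
```

```text
finger_gap: 0.0618
gripper_force: 0.0
time_s: 5.55
position: [0.6513, 0.2399, 0.0206]
tool_rot: [-3.142, -0.0, -2.948]
ft_force: [0.2, 0.4, 0.2]
finger_gap: 0.0622
gripper_force: 0.0
time_s: 6.05
position: [0.6513, 0.2399, 0.0206]
tool_rot: [3.142, 0.0, -2.948]
ft_force: [-0.2, 0.1, -0.4]
finger_gap: 0.0302
gripper_force: 0.0
```

```bash
python3 - <<'E'
from h import *
s=observe();print(s['finger_gap'],s['joint_pos'])
f=grab('wrist');P=cloud(f[1],*f[2:])
for v in range(200,345,12):print(v,[None if np.isnan(a) else int(1000*a) for a in P[v,205:375:8,2]])
p=cv2.convertScaleAbs(f[0][180:420,140:440],alpha=3);cv2.imwrite('pics/w3.png',cv2.resize(p,None,fx=2.4,fy=2.4))
t=grab_frame('scene')[0];cv2.imwrite('pics/s3.png',cv2.resize(t[230:400,240:480],None,fx=3,fy=3))
E
```

```text
0.030182303472309244 [-0.39259873  0.87457991 -0.07512397  1.5195312   0.0845214   0.75059242
  1.26131956]
200 [0, 0, 0, 0, 0, 15, 17, 17, 17, 17, 17, 17, 18, 16, 18, 17, 16, 0, -1, 0, 0, 0]
212 [-1, 0, -1, -1, -1, 16, 18, 17, 18, 17, 17, 16, 18, 18, 17, 17, 16, 0, 0, 0, -1, 0]
224 [0, 0, 0, 0, 0, 16, 17, 17, 17, 17, 17, 17, 17, 17, 17, 18, 0, 0, 0, 0, 0, 0]
236 [0, 0, 0, 0, 0, 16, 17, 16, 17, 17, 17, 17, 17, 17, 16, 17, 0, 0, 0, -1, 0, 0]
248 [-1, 0, 0, 0, 29, 29, 17, 18, 17, 17, 17, 16, 18, 18, 29, 29, 0, 0, 0, 0, 0, -1]
260 [-1, 0, 34, 43, 43, 40, 18, 18, 17, 17, 17, 18, 17, 17, 42, 43, 34, 33, 0, 0, 0, 0]
272 [0, 47, 46, 53, 54, 41, 18, 17, 17, 18, 17, 17, 17, 17, 51, 54, 54, 46, 0, 0, 0, 0]
284 [65, 68, 66, 65, 58, 42, 18, 17, 17, 16, 17, 16, 17, 17, 53, 59, 65, 67, 68, 65, 0, 0]
296 [72, 74, 74, 73, 60, 44, 18, 19, 17, 17, 18, 17, 18, 17, 52, 63, 73, 74, 73, 73, 65, 65]
308 [87, 87, 88, 88, 59, 45, 17, 17, 17, 18, 18, 17, 16, 17, 55, 64, 88, 88, 88, 80, 88, 73]
320 [94, 94, 93, 93, 60, 17, 17, 18, 18, 16, 18, 17, 17, 18, 56, 66, 94, 94, 94, 94, 94, 76]
332 [98, 98, 99, 99, 0, 18, 17, 16, 17, 17, 17, 17, 18, 17, 17, 67, 99, 98, 97, 99, 99, 99]
344 [103, 103, 104, 103, 95, 95, 17, 17, 17, 17, 17, 17, 17, 93, 94, 94, 103, 102, 103, 104, 103, 103]
```

View pics/w3.png

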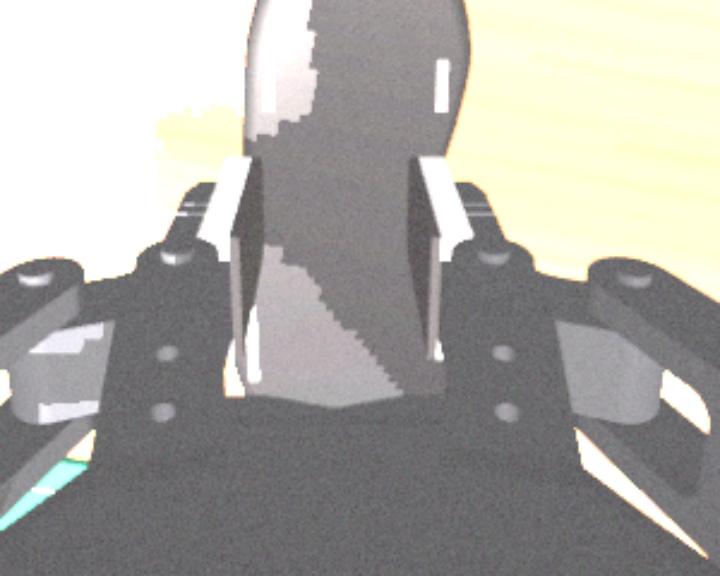

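View pics/s3.png

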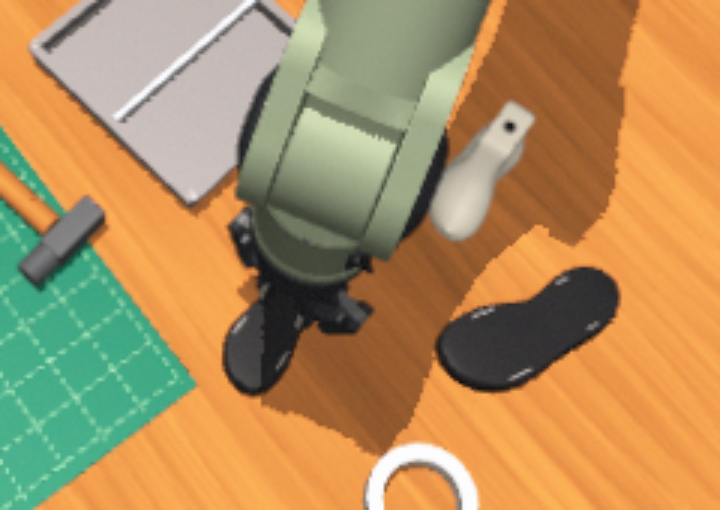

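```bash
python3 -m inch '[[0,0,0,0],[0,0,0,0],[0,0,0,0]]' 0.062 40|tail -2; python3 -m inch '[[0,0,0.005,0],[0,0,0.005,0],[0,0,0,0],[0,0,0,0]]';  python3 -m inch '[[0,0,0,0],[0,0,0,0],[0,0,0,0],[0,0,0,0]]' 0.03 40
```

```text
finger_gap: 0.0621
gripper_force: 0.0
time_s: 7.02
position: [0.6513, 0.2399, 0.0106]
tool_rot: [-3.142, -0.0, -2.949]
ft_force: [-0.1, -0.1, 0.2]
finger_gap: 0.0619
gripper_force: 0.0
time_s: 7.52
position: [0.6516, 0.2399, 0.0112]
tool_rot: [3.141, 0.001, -2.949]
ft_force: [-1.7, -0.5, 5.9]
finger_gap: 0.0441
gripper_force: 39.1
```

```bash
python3 -m inch '[[0,0,-0.01,0],[0,0,-0.03,0],[0,0,-0.03,0],[0,0,-0.03,0],[0,0,-0.02,0],[0,0,0,0]]'; python3 - <<'E'
from h import *
c=camera_params('top');g=np.load('top0.npz');f=np.load('w1.npz')
for p,K,D,T,b in [(g['p'],c['K'],np.array(c['distortion']),c['T'],(236,184,254,228)),([f[f'arr_{i}'] for i in range(5)][0],*[f[f'arr_{i}'] for i in (2,3,4)],(75,15,112,180))]:
    s=p[b[1]:b[3],b[0]:b[2]];m=s.min(2)>205;q=np.argwhere(m)[:,::-1]+b[:2]
    W=plane(q,.017,K,D,T)[:,:2];vx,vy,x,y=cv2.fitLine(W.astype(np.float32),cv2.DIST_HUBER,0,.01,.01).ravel()
    print(len(q),np.arctan(vy/vx),x,y,W.min(0),W.max(0), 'y at x=.5695:',y+(.5695-x)*vy/vx)
E
```

```text
time_s: 8.28
position: [0.652, 0.2402, 0.1322]
tool_rot: [3.141, 0.002, -2.949]
ft_force: [-0.1, 0.8, -1.7]
finger_gap: 0.044
gripper_force: 39.2
48 0.121309765 0.5625299 -0.0043948325 [ 0.4847326  -0.01283836] [0.63822927 0.00455484] y at x=.5695: -0.003545118
761 0.12416292 0.56401813 -0.004699771 [ 0.48367322 -0.01703263] [0.65404794 0.00789229] y at x=.5695: -0.0040156026
```

```bash
python3 go.py .5686 -.0586 .132 .124
```

```text
turn 0.069 shift [ 0.1197 -0.2862 -0.0003] dist 0.31 t 8.275
```

```bash
python3 -m inch '[[0,0,0,0.069],[0.02,-0.048,0,0],[0.02,-0.048,0,0],[0.02,-0.048,0,0],[0.02,-0.048,0,0],[0.02,-0.048,0,0],[0.02,-0.046,0,0],[0,0,0,0]]'; python3 -m inch '[[0,0,0,0],[0,0,0,0]]' >/dev/null; python3 go.py .5686 -.0586 .040 .124; python3 - <<'E'
from h import *
cv2.imwrite('pics/w4.png',grab('wrist')[0])
E
```

```text
time_s: 9.28
position: [0.566, -0.0631, 0.1298]
tool_rot: [-3.14, -0.002, -3.023]
ft_force: [0.7, 0.4, -0.6]
finger_gap: 0.0438
gripper_force: 39.2
turn 0.002 shift [-0.0007 -0.0013  0.0902] dist 0.09 t 9.525
```

View pics/w4.png

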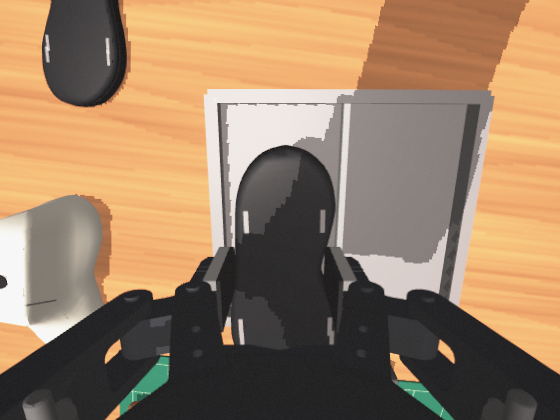

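```bash
python3 -m inch '[[-0.001,-0.001,0.045,0],[0,0,0.045,0],[0,0,0.012,0],[0,0,0.008,0],[0,0,0,0],[0,0,0,0]]'; python3 go.py .5686 -.0586 .0155 .124
```

```text
time_s: 10.32
position: [0.5695, -0.0597, 0.0218]
tool_rot: [-3.141, 0.002, -3.017]
ft_force: [-0.5, -0.2, -0.5]
finger_gap: 0.0443
gripper_force: 39.4
turn 0.0 shift [0.0007 0.0012 0.0063] dist 0.006 t 10.325
```

```bash
python3 -m inch '[[0,0,0.003,0],[0,0,0.003,0],[0,0,0,0],[0,0,0,0]]'; python3 -m inch '[[0,0,0,0],[0,0,0,0],[0,0,0,0]]' 0.054; python3 -m inch '[[0,0,-0.02,0],[0,0,-0.04,0],[0,0,-0.05,0],[0,0,-0.05,0],[0,0,-0.05,0],[0,0,0,0],[0,0,0,0]]' ; python3 go.py .48 -.21 .225 -.1
```

```text
time_s: 10.82
position: [0.5696, -0.0596, 0.0155]
tool_rot: [-3.141, 0.002, -3.018]
ft_force: [-1.9, -0.9, 13.6]
finger_gap: 0.044
gripper_force: 48.1
time_s: 11.2
position: [0.5687, -0.0596, 0.0145]
tool_rot: [3.142, -0.0, -3.017]
ft_force: [-0.4, 0.1, -0.2]
finger_gap: 0.0541
gripper_force: 0.0
time_s: 12.08
position: [0.5685, -0.0597, 0.2253]
tool_rot: [-3.141, 0.001, -3.017]
ft_force: [-1.1, -0.3, -0.3]
finger_gap: 0.0541
gripper_force: 0.0
turn 0.224 shift [ 0.073  -0.1584  0.0003] dist 0.174 t 12.075
```

```bash
python3 -m inch '[[0,0,0,0.112],[0,0,0,0.112],[0.025,-0.053,0,0],[0.024,-0.053,0,0],[0.024,-0.053,0,0],[0,0,0,0],[0,0,0,0],[0,0,0,0]]' 0.062 40; python3 - <<'E'
from h import *
f=grab('wrist');np.savez('w5.npz',*f);cv2.imwrite('pics/w5.png',f[0])
E
```

```text
time_s: 13.08
position: [0.4806, -0.2095, 0.2242]
tool_rot: [3.141, -0.001, 3.043]
ft_force: [-0.1, 0.5, 0.0]
finger_gap: 0.0621
gripper_force: 0.0
```

View pics/w5.png

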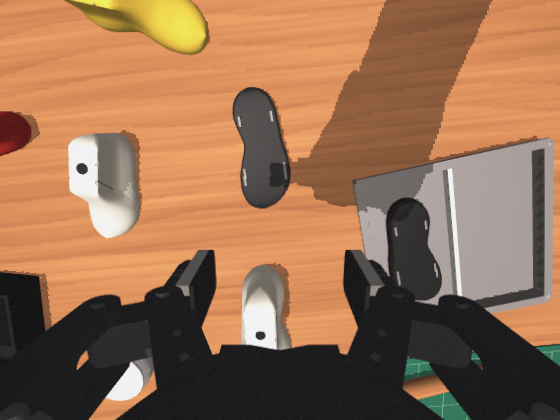

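```bash
python3 sole.py 258 140 .018 1; python3 - <<'E'
from h import *
f=np.load('w5.npz');p,d,K,D,T=[f[f'arr_{i}'] for i in range(5)]
print('right sole in tray',foot(plane(blob((p.max(2)<75),(408,240)),.022,K,D,T),-1))
E
```

```text
[ 0.4807 -0.2095  0.2243] [ 3.141e+00 -1.000e-03  3.043e+00]
{'o': array([ 0.619, -0.523]), 'yaw': np.float64(1.668), 'r': np.float64(9.3), 'waist': (np.float64(-171.1), np.float64(18.8)), 'heelw': (np.float64(-16.5), np.float64(10.9)), 'toe': np.float64(536.0), 'back': np.float64(-26.0), 'ext': (np.float64(-671.0), np.float64(107.7)), 'toey': np.float64(-421.0)}
[ 0.4806 -0.2097  0.2244] [ 3.141 -0.     3.043]
{'o': array([ 0.6187, -0.5229]), 'yaw': np.float64(1.673), 'r': np.float64(9.2), 'waist': (np.float64(-167.7), np.float64(19.0)), 'heelw': (np.float64(-17.5), np.float64(11.1)), 'toe': np.float64(538.1), 'back': np.float64(-26.0), 'ext': (np.float64(-670.1), np.float64(109.8)), 'toey': np.float64(-417.9)}
right sole in tray {'o': array([0.8424, 0.1422]), 'yaw': np.float64(-2.276), 'r': np.float64(13.3), 'waist': (np.float64(-48.9), np.float64(42.3)), 'heelw': (np.float64(-21.6), np.float64(20.9)), 'toe': np.float64(723.5), 'back': np.float64(-26.0), 'ext': (np.float64(-245.8), np.float64(474.0)), 'toey': np.float64(249.0)}
```

```bash
sed -i 's/blob(p.max(2)<75,px)/blob(dark(p),px)/' sole.py; cat >> h.py <<'E'
def dark(p,v=110):
    p=p.astype(int);return (p.max(2)<v)&(p.max(2)-p.min(2)<25)
E
python3 sole.py 258 140 .018 1; python3 - <<'E'
from h import *
f=np.load('w5.npz');p,d,K,D,T=[f[f'arr_{i}'] for i in range(5)]
print(p[150,262],p[240,408],p[260,380])
for v in(75,85,95): print('right sole in tray',foot(plane(blob(dark(p,v),(412,270)),.022,K,D,T),-1))
E
```

```text
[ 0.4806 -0.2098  0.2244] [ 3.141 -0.     3.043]
{'o': array([ 0.3966, -0.2304]), 'yaw': np.float64(0.072), 'r': np.float64(21.3), 'waist': (np.float64(-16.6), np.float64(24.6)), 'heelw': (np.float64(-22.2), np.float64(23.3)), 'toe': np.float64(106.2), 'back': np.float64(-26.0), 'ext': (np.float64(-28.9), np.float64(28.4)), 'toey': np.float64(-8.3)}
[ 0.4805 -0.21    0.2245] [ 3.142 -0.     3.043]
{'o': array([ 0.3972, -0.2302]), 'yaw': np.float64(0.068), 'r': np.float64(21.1), 'waist': (np.float64(-16.8), np.float64(24.8)), 'heelw': (np.float64(-22.6), np.float64(22.9)), 'toe': np.float64(105.6), 'back': np.float64(-26.0), 'ext': (np.float64(-28.8), np.float64(28.3)), 'toey': np.float64(-8.3)}
[80 81 84] [50 50 51] [162 166 176]
right sole in tray {'o': array([0.8425, 0.1421]), 'yaw': np.float64(-2.291), 'r': np.float64(13.3), 'waist': (np.float64(-50.7), np.float64(41.3)), 'heelw': (np.float64(-23.0), np.float64(20.8)), 'toe': np.float64(727.2), 'back': np.float64(-26.0), 'ext': (np.float64(-250.3), np.float64(464.0)), 'toey': np.float64(237.7)}
right sole in tray {'o': array([0.8425, 0.1421]), 'yaw': np.float64(-2.291), 'r': np.float64(13.3), 'waist': (np.float64(-50.7), np.float64(41.3)), 'heelw': (np.float64(-23.0), np.float64(20.8)), 'toe': np.float64(727.2), 'back': np.float64(-26.0), 'ext': (np.float64(-250.3), np.float64(464.0)), 'toey': np.float64(237.7)}
right sole in tray {'o': array([0.8425, 0.1421]), 'yaw': np.float64(-2.291), 'r': np.float64(13.3), 'waist': (np.float64(-50.7), np.float64(41.3)), 'heelw': (np.float64(-23.0), np.float64(20.8)), 'toe': np.float64(727.2), 'back': np.float64(-26.0), 'ext': (np.float64(-250.3), np.float64(464.0)), 'toey': np.float64(237.7)}
```

```bash
python3 go.py .4306 -.2239 .04 .06
```

```text
turn -0.159 shift [ 0.0506 -0.0108  0.1845] dist 0.192 t 13.325
```

```bash
python3 -m inch '[[0,0,0,-0.159],[0.025,-0.005,0.02,0],[0.025,-0.005,0.035,0],[0,0,0.045,0],[0,0,0.045,0],[0,0,0.04,0],[0,0,0,0],[0,0,0,0]]'; python3 go.py .4306 -.2239 .0105 .06
```

```text
time_s: 14.32
position: [0.4315, -0.2237, 0.0408]
tool_rot: [-3.141, 0.001, -3.082]
ft_force: [0.3, -0.3, 0.8]
finger_gap: 0.0617
gripper_force: 0.0
turn -0.001 shift [ 0.001  -0.0001  0.0303] dist 0.03 t 14.325
```

```bash
python3 -m inch '[[0.001,0,0.01,0],[0,0,0.01,0],[0,0,0.009,0],[0,0,0,0],[0,0,0,0]]';  python3 -m inch '[[0,0,0,0],[0,0,0,0],[0,0,0,0],[0,0,0,0]]' 0.03 40;  python3 -m inch '[[0,0,-0.01,0],[0,0,-0.03,0],[0,0,-0.03,0],[0,0,-0.03,0],[0,0,-0.03,0],[0,0,0,0],[0,0,0,0]]'; python3 go.py .57 .04 .14 .124
```

```text
time_s: 14.95
position: [0.43, -0.2236, 0.0106]
tool_rot: [3.142, -0.0, -3.082]
ft_force: [0.3, 0.6, 0.2]
finger_gap: 0.0624
gripper_force: 0.0
time_s: 15.45
position: [0.4302, -0.2237, 0.0113]
tool_rot: [-3.141, 0.001, -3.082]
ft_force: [-3.0, 1.5, 13.4]
finger_gap: 0.0441
gripper_force: 38.2
time_s: 16.32
position: [0.4298, -0.2235, 0.1406]
tool_rot: [-3.142, -0.0, -3.082]
ft_force: [0.6, -0.1, -0.8]
finger_gap: 0.0438
gripper_force: 38.7
turn -0.065 shift [-0.1717  0.2441  0.0006] dist 0.298 t 16.325
```

```bash
python3 go.py .5548 .0489 .0225 .124; python3 -m inch '[[0,0,0,-0.065]]'|head -2;  python3 go.py .5548 .0489 .0225 .124
```

```text
turn -0.065 shift [-0.1578  0.2548  0.1181] dist 0.322 t 16.325
time_s: 16.45
position: [0.4295, -0.2233, 0.1399]
turn 0.001 shift [-0.1581  0.2545  0.1174] dist 0.322 t 16.45
```

```bash
python3 -m inch '[[-0.026,0.0425,0,0],[-0.026,0.0425,0,0],[-0.026,0.0425,0,0],[-0.026,0.0425,0,0],[-0.027,0.0425,0,0],[-0.027,0.042,0,0],[0,0,0,0],[0,0,0,0]]'; python3 go.py .5548 .0489 .0225 .124; python3 -m inch '[[0,0,0.04,0],[0,0,0.03,0],[0,0,0.02,0],[0,0,0.015,0],[0,0,0,0],[0,0,0,0]]'; python3 go.py .5548 .0489 .0155 .124
```

```text
time_s: 17.45
position: [0.5545, 0.0481, 0.1397]
tool_rot: [-3.141, -0.002, -3.017]
ft_force: [-0.3, -0.4, -1.0]
finger_gap: 0.044
gripper_force: 38.8
turn 0.0 shift [-0.0006  0.0008  0.1172] dist 0.117 t 17.45
time_s: 18.2
position: [0.5555, 0.0482, 0.0362]
tool_rot: [-3.141, 0.001, -3.018]
ft_force: [0.1, -0.4, -1.4]
finger_gap: 0.0441
gripper_force: 38.8
turn -0.0 shift [0.0006 0.0007 0.0207] dist 0.021 t 18.2
```

```bash
python3 -m inch '[[0,0,0.01,0],[0,0,0.006,0],[0,0,0.004,0],[0,0,0,0],[0,0,0,0]]'; python3 -m inch '[[0,0,0,0],[0,0,0,0],[0,0,0,0]]' 0.054; python3 -m inch '[[0,0,-0.02,0],[0,0,-0.04,0],[0,0,-0.05,0],[0,0,-0.05,0],[0,0,-0.05,0],[0,0,0,0],[0,0,0,0]]' ; python3 go.py .46 .05 .27 .124
```

```text
time_s: 18.82
position: [0.5554, 0.0483, 0.0161]
tool_rot: [-3.141, 0.0, -3.017]
ft_force: [-4.2, -1.3, 14.6]
finger_gap: 0.0442
gripper_force: 51.6
time_s: 19.2
position: [0.5552, 0.0486, 0.0155]
tool_rot: [-3.142, -0.0, -3.017]
ft_force: [0.0, -0.6, -0.1]
finger_gap: 0.0538
gripper_force: 0.0
time_s: 20.08
position: [0.555, 0.0485, 0.2253]
tool_rot: [-3.142, -0.0, -3.017]
ft_force: [-0.1, 0.3, -0.8]
finger_gap: 0.0541
gripper_force: 0.0
turn 0.0 shift [ 0.0941  0.0132 -0.0447] dist 0.105 t 20.075
```

```bash
python3 -m inch '[[0.045,0.022,-0.02,0],[0.045,0.022,-0.02,0],[0,0.02,0,0],[0,0,0,0],[0,0,0,0],[0,0,0,0]]'; python3 - <<'E'
from h import *
f=grab('wrist');np.savez('w6.npz',*f);cv2.imwrite('pics/w6.png',f[0])
E
```

```text
time_s: 20.82
position: [0.4581, 0.1002, 0.265]
tool_rot: [-3.141, -0.001, -3.018]
ft_force: [0.9, -0.3, -0.1]
finger_gap: 0.0541
gripper_force: 0.0
```

View pics/w6.png

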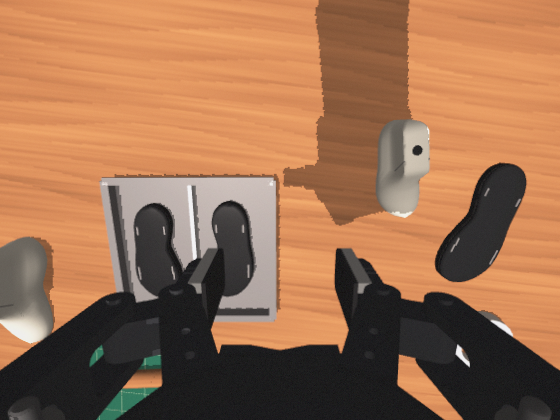

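```bash
cat > last.py <<'E'
from h import *
import sys
def last(f,px,side):
    p,d,K,D,T=f;P=cloud(d,K,D,T);h,w=d.shape
    u,v=np.meshgrid(np.arange(w),np.arange(h));near=(abs(u-px[0])<70)&(abs(v-px[1])<80)
    t=near&(P[...,2]>.062)&(P[...,2]<.075)
    n,l,st,ce=cv2.connectedComponentsWithStats(t.astype(np.uint8));k=1+st[1:,4].argmax()
    C=P[l==k];print('cone n',len(C),'z',np.median(C[:,2]).round(4))
    (c,s,a)=cv2.minAreaRect((C[:,:2]*1000).astype(np.float32));yaw=np.deg2rad(a if s[0]>s[1] else a+90)
    yaw=(yaw+np.pi/2)%np.pi-np.pi/2
    e=np.array([np.cos(yaw),np.sin(yaw)]);nn=np.array([-e[1],e[0]])
    c=np.array(c)/1000;o=c-.010*e;print('size',np.round(s,1),'centre',c.round(4),'yaw',yaw.round(3),'o',o.round(4))
    B=P[near&(P[...,2]>.006)&(P[...,2]<.08)][:,:2]-o;x=B@e*1000;y=B@nn*1000
    g=(abs(y)<60)&(x>-40)&(x<120);x,y=x[g],y[g]
    for q in range(-20,110,10):
        j=abs(x-q)<4
        if j.sum()>3:print(q,np.percentile(y[j],[2,98]).round(1),end='; ')
    print();return c,yaw,o
if __name__=='__main__':last(grab('wrist'),tuple(map(int,sys.argv[1:3])),0)
E
python3 - <<'E'
from h import *; from last import last
f=np.load('w6.npz');f=[f[f'arr_{i}'] for i in range(5)];p,d,K,D,T=f
last(f,(403,165),-1)
P=cloud(d,K,D,T);m=dark(p)&(P[...,2]<.04)&(P[...,2]>.012)
for n,px,s in[('right',(152,230),-1),('left',(230,235),1)]:print(n,foot(plane(blob(m,px),.022,K,D,T),s))
E
```

```text
cone n 1351 z 0.0667
size [57.9 29.1] centre [0.3987 0.2426] yaw 0.25 o [0.389  0.2401]
-20 [-14.3  10.7]; -10 [-19.8  13.2]; 0 [-21.2  12.6]; 10 [-22.   12.6]; 20 [-22.6  12.8]; 30 [-23.3  13.2]; 40 [-24.9   9.4]; 50 [-26.4   8.8]; 60 [-26.9  18.5]; 70 [-26.6  20.4]; 80 [-23.7  22.2]; 90 [-18.3  21.2]; 100 [-10.1  16.7]; 
right {'o': array([ 0.5338, -0.0586]), 'yaw': np.float64(0.12), 'r': np.float64(22.8), 'waist': (np.float64(-26.6), np.float64(18.6)), 'heelw': (np.float64(-25.2), np.float64(24.1)), 'toe': np.float64(105.8), 'back': np.float64(-26.0), 'ext': (np.float64(-30.7), np.float64(31.1)), 'toey': np.float64(-8.2)}
left {'o': array([0.5188, 0.0412]), 'yaw': np.float64(0.165), 'r': np.float64(22.0), 'waist': (np.float64(-16.4), np.float64(24.4)), 'heelw': (np.float64(-23.2), np.float64(23.1)), 'toe': np.float64(109.4), 'back': np.float64(-26.0), 'ext': (np.float64(-23.8), np.float64(27.2)), 'toey': np.float64(-11.3)}
```

```bash
python3 - <<'E'
from h import *
f=np.load('w6.npz');p,d,K,D,T=[f[f'arr_{i}'] for i in range(5)]
P=cloud(d,K,D,T);S=P[85:245,340:470].reshape(-1,3)
e=np.array([np.cos(.25),np.sin(.25)]);n=np.array([-e[1],e[0]]);o=np.array([.389,.2401])
x=(S[:,:2]-o)@e*1000;y=(S[:,:2]-o)@n*1000;z=S[:,2]*1000
k=(abs(y)<11)
for q in range(-32,116,4):
    j=k&(abs(x-q)<2)
    if j.sum():print(q,np.median(z[j]).round(1),end='; ')
for th in(.064,.0655):
    C=S[(S[:,2]>th)&(S[:,2]<.073)][:,:2]*1000;print(th,cv2.minAreaRect(C.astype(np.float32)))
E
python3 go.py .385 .24 .24 .25
```

```text
-32 -0.5; -28 -0.4; -24 15.1; -20 55.9; -16 64.1; -12 66.0; -8 66.6; -4 66.8; 0 66.9; 4 67.2; 8 67.5; 12 67.4; 16 67.3; 20 67.4; 24 67.5; 28 67.3; 32 67.0; 36 65.1; 40 60.4; 44 54.2; 48 49.5; 52 44.3; 56 39.7; 60 36.4; 64 33.6; 68 31.0; 72 28.2; 76 26.1; 80 24.0; 84 22.3; 88 20.2; 92 18.2; 96 15.7; 100 12.7; 104 -0.1; 108 -0.5; 112 -0.1; 0.064 ((398.4595031738281, 242.48374938964844), (55.66236114501953, 29.120222091674805), 14.313618659973145)
0.0655 ((398.857177734375, 242.955810546875), (51.17759323120117, 29.22340965270996), 13.015613555908203)
turn -0.127 shift [0.0362 0.1535 0.0251] dist 0.16 t 20.875
```

```bash
python3 go.py .3987 .2425 .11 .24; python3 -m inch '[[0,0,0,-0.118]]' 0.062|head -2;  python3 go.py .3987 .2425 .11 .24
```

```text
turn -0.117 shift [0.0237 0.1523 0.1551] dist 0.219 t 20.875
time_s: 21.0
position: [0.4581, 0.1005, 0.2653]
turn 0.003 shift [0.0238 0.1521 0.1553] dist 0.219 t 21.0
```

```bash
python3 -m inch '[[0.006,0.038,0.01,0],[0.006,0.038,0.015,0],[0.006,0.038,0.03,0],[0.006,0.038,0.03,0],[0,0,0.035,0],[0,0,0.035,0],[0,0,0,0],[0,0,0,0]]'; python3 go.py .3987 .2425 .038 .24
```

```text
time_s: 22.0
position: [0.3988, 0.2428, 0.1115]
tool_rot: [3.141, 0.001, -2.9]
ft_force: [-0.7, 1.1, 0.3]
finger_gap: 0.0623
gripper_force: 0.0
turn 0.002 shift [ 0.0002 -0.0003  0.0735] dist 0.074 t 22.0
```

```bash
python3 -m inch '[[0,0,0.03,0],[0,0,0.025,0],[0,0,0.018,0],[0,0,0,0],[0,0,0,0]]'; python3 -m inch '[[0,0,0,0],[0,0,0,0],[0,0,0,0],[0,0,0,0],[0,0,0,0]]' 0.01 80;  python3 -m inch '[[0,0,-0.02,0],[0,0,-0.04,0],[0,0,-0.04,0],[0,0,-0.04,0],[0,0,0,0],[0,0,0,0]]'; python3 go.py .57 -.04 .18 .12
```

```text
time_s: 22.62
position: [0.399, 0.2431, 0.0389]
tool_rot: [3.141, 0.002, -2.9]
ft_force: [0.4, 1.0, 0.3]
finger_gap: 0.0621
gripper_force: 0.0
time_s: 23.25
position: [0.3986, 0.2429, 0.0383]
tool_rot: [3.141, 0.001, -2.9]
ft_force: [-1.6, -1.1, 13.2]
finger_gap: 0.0265
gripper_force: 77.7
time_s: 24.0
position: [0.398, 0.2424, 0.1771]
tool_rot: [-3.141, -0.0, -2.9]
ft_force: [-0.9, -0.8, -0.8]
finger_gap: 0.0266
gripper_force: 79.5
turn 0.122 shift [-0.1369 -0.301  -0.0028] dist 0.331 t 24.0
```

```bash
python3 -m inch '[[0,0,0,0.122]]'|head -2;  python3 go.py .5437 -.057 .177 .12
```

```text
time_s: 24.12
position: [0.3977, 0.2422, 0.1764]
turn -0.002 shift [-0.1091 -0.3145 -0.0005] dist 0.333 t 24.125
```

```bash
python3 -m inch '[[-0.016,-0.045,0,0],[-0.016,-0.045,0,0],[-0.016,-0.045,0,0],[-0.016,-0.045,0,0],[-0.016,-0.045,0,0],[-0.016,-0.045,0,0],[-0.013,-0.045,0,0],[0,0,0,0]]'; python3 -m inch '[[0,0,0.03,0],[0,0,0.03,0],[0,0,0.02,0],[0,0,0.01,0],[0,0,0,0],[0,0,0,0]]'; python3 go.py .5437 -.057 .0605 .12
```

```text
time_s: 25.12
position: [0.5441, -0.0606, 0.1758]
tool_rot: [-3.141, -0.002, -3.026]
ft_force: [-0.2, 1.6, -1.1]
finger_gap: 0.0265
gripper_force: 79.6
time_s: 25.88
position: [0.5445, -0.0569, 0.0881]
tool_rot: [-3.141, 0.001, -3.021]
ft_force: [-0.3, -0.3, -1.4]
finger_gap: 0.0265
gripper_force: 79.6
turn 0.0 shift [ 0.0008 -0.      0.0276] dist 0.028 t 25.875
```

```bash
python3 -m inch '[[0,0,0.012,0],[0,0,0.01,0],[0,0,0.005,0],[0,0,0,0],[0,0,0,0]]'; python3 -m inch '[[0,0,0,0],[0,0,0,0],[0,0,0,0]]' 0.05; python3 -m inch '[[0,0,-0.02,0],[0,0,-0.04,0],[0,0,-0.05,0],[0,0,-0.05,0],[0,0,0,0],[0,0,0,0]]' ; python3 go.py .46 -.2 .26 -.1
```

```text
time_s: 26.5
position: [0.544, -0.0565, 0.0611]
tool_rot: [3.141, -0.0, -3.021]
ft_force: [-7.1, 3.4, 19.9]
finger_gap: 0.0263
gripper_force: 83.0
time_s: 26.88
position: [0.5442, -0.057, 0.0604]
tool_rot: [-3.142, -0.0, -3.021]
ft_force: [-0.1, 0.3, -0.4]
finger_gap: 0.0497
gripper_force: 0.0
time_s: 27.62
position: [0.5439, -0.057, 0.2203]
tool_rot: [3.142, -0.0, -3.021]
ft_force: [0.1, -0.0, -0.2]
finger_gap: 0.0495
gripper_force: 0.0
turn 0.22 shift [ 0.0693 -0.1507 -0.0397] dist 0.171 t 27.625
```

```bash
python3 -m inch '[[0,0,0,0.16],[0,0,0,0.16]]' 0.062|head -2; python3 go.py .40 -.36 .25
```

```text
time_s: 27.88
position: [0.5436, -0.057, 0.2192]
turn 0 shift [ 0.0789 -0.3259 -0.0304] dist 0.337 t 27.875
```

```bash
python3 -m inch '[[0.013,-0.054,-0.01,0],[0.013,-0.054,-0.01,0],[0.013,-0.054,-0.01,0],[0.013,-0.054,0,0],[0.013,-0.054,0,0],[0.014,-0.054,0,0],[0,0,0,0],[0,0,0,0]]'; python3 -m inch '[[0,0,0,0],[0,0,0,0]]'|head -2; python3 - <<'E'
from h import *; from last import last
f=grab('wrist');np.savez('w7.npz',*f);cv2.imwrite('pics/w7.png',f[0]);p,d,K,D,T=f
Ti=np.linalg.inv(T);px=cv2.projectPoints(np.array([[.445,-.4,.05]]),cv2.Rodrigues(Ti[:3,:3])[0],Ti[:3,3],K,D)[0].ravel();print(px)
last(f,px,1)
E
```

```text
time_s: 28.88
position: [0.4024, -0.3582, 0.2495]
tool_rot: [3.141, -0.002, 2.942]
ft_force: [0.2, 0.3, 0.5]
finger_gap: 0.062
gripper_force: 0.0
time_s: 29.12
position: [0.403, -0.358, 0.2505]
[252.29334946 228.79049228]
cone n 1179 z 0.0667
size [27.8 58. ] centre [ 0.435  -0.3998] yaw -0.231 o [ 0.4253 -0.3975]
-20 [-12.1  12.9]; -10 [-18.2  18.8]; 0 [-13.8  21.5]; 10 [-13.7  22.7]; 20 [-13.7  23. ]; 30 [-13.7  23.4]; 40 [-9.7 26.1]; 50 [-21.3  26.5]; 60 [-24.3  26.8]; 70 [-24.   25.7]; 80 [-24.9  23.1]; 90 [-22.7  18. ]; 100 [-16.3   6.4];
```

View pics/w7.png

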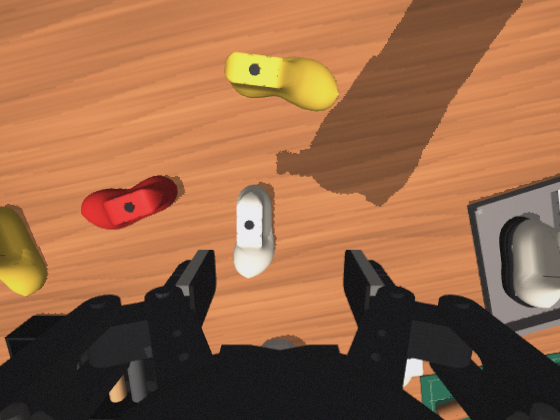

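```bash
python3 go.py .435 -.3998 .10 -.231
```

```text
turn 0.032 shift [-0.0408 -0.0332  0.1505] dist 0.159 t 29.175
```

```bash
python3 -m inch '[[0,0,0,0.032],[-0.0204,-0.0166,0.01,0],[-0.0204,-0.0166,0.03,0],[0,0,0.04,0],[0,0,0.04,0],[0,0,0.03,0],[0,0,0,0],[0,0,0,0]]'; python3 go.py .435 -.3998 .038 -.231
```

```text
time_s: 30.18
position: [0.435, -0.4009, 0.1018]
tool_rot: [-3.141, 0.001, 2.909]
ft_force: [-0.6, 1.0, 1.2]
finger_gap: 0.062
gripper_force: 0.0
turn -0.001 shift [0.0004 0.0011 0.0638] dist 0.064 t 30.175
```

```bash
python3 -m inch '[[0,0.001,0.03,0],[0,0,0.02,0],[0,0,0.013,0],[0,0,0,0],[0,0,0,0]]'; python3 -m inch '[[0,0,0,0],[0,0,0,0],[0,0,0,0],[0,0,0,0],[0,0,0,0]]' 0.01 80;  python3 -m inch '[[0,0,-0.02,0],[0,0,-0.04,0],[0,0,-0.05,0],[0,0,-0.05,0],[0,0,0,0],[0,0,0,0]]'; python3 go.py .53 .0436 .2 .13
```

```text
time_s: 30.8
position: [0.4352, -0.4, 0.0386]
tool_rot: [-3.141, 0.001, 2.91]
ft_force: [-0.3, 1.1, 0.9]
finger_gap: 0.0619
gripper_force: 0.0
time_s: 31.42
position: [0.435, -0.3997, 0.0382]
tool_rot: [-3.141, 0.001, 2.91]
ft_force: [-0.7, 1.7, 7.5]
finger_gap: 0.0265
gripper_force: 78.4
time_s: 32.17
position: [0.4345, -0.3993, 0.1979]
tool_rot: [3.142, 0.0, 2.91]
ft_force: [-0.8, 0.0, -2.1]
finger_gap: 0.0269
gripper_force: 79.4
turn -0.362 shift [-0.1521  0.4268 -0.0021] dist 0.453 t 32.175
```

```bash
python3 -m inch '[[0,0,0,-0.181],[0,0,0,-0.181]]'|head -2; python3 go.py .45 -.1 .24
```

```text
time_s: 32.42
position: [0.4342, -0.3989, 0.1964]
turn 0 shift [-0.0562  0.2941 -0.0432] dist 0.303 t 32.425
```

```bash
python3 -m inch '[[-0.009,0.049,-0.01,0],[-0.009,0.049,-0.01,0],[-0.009,0.049,-0.01,0],[-0.009,0.049,-0.01,0],[-0.009,0.049,0,0],[-0.009,0.049,0,0],[0,0,0,0],[0,0,0,0]]'; python3 -m inch '[[0,0,0,0],[0,0,0,0]]'|head -2; python3 - <<'E'
from h import *; from last import last
f=grab('wrist');np.savez('w8.npz',*f);cv2.imwrite('pics/w8.png',f[0]);p,d,K,D,T=f
P=cloud(d,K,D,T);m=dark(p)&(P[...,2]<.04)&(P[...,2]>.012)
Ti=np.linalg.inv(T);px=cv2.projectPoints(np.array([[.5216,.0404,.022]]),cv2.Rodrigues(Ti[:3,:3])[0],Ti[:3,3],K,D)[0].ravel().astype(int);print(px)
print(foot(plane(blob(m,px),.022,K,D,T),1))
E
```

```text
time_s: 33.42
position: [0.4497, -0.1013, 0.237]
tool_rot: [3.141, -0.001, -3.011]
ft_force: [-0.2, 0.4, -1.8]
finger_gap: 0.0274
gripper_force: 79.7
time_s: 33.67
position: [0.45, -0.1017, 0.2374]
[384 255]
{'o': array([0.5184, 0.0363]), 'yaw': np.float64(0.158), 'r': np.float64(21.8), 'waist': (np.float64(-18.1), np.float64(26.1)), 'heelw': (np.float64(-22.9), np.float64(25.0)), 'toe': np.float64(61.0), 'back': np.float64(-26.0), 'ext': (np.float64(-25.7), np.float64(27.2)), 'toey': np.float64(-3.2)}
```

View pics/w8.png

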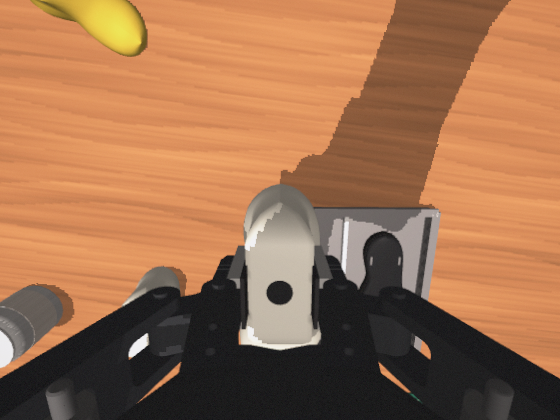

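```bash
python3 go.py .5299 .0412 .177 .145
```

```text
turn -0.016 shift [-0.0997  0.1298  0.0604] dist 0.174 t 33.725
```

```bash
python3 -m inch '[[0,0,0,-0.016],[-0.025,0.0325,0,0],[-0.025,0.0325,0.01,0],[-0.025,0.0325,0.02,0],[-0.025,0.0325,0.03,0],[0,0,0,0],[0,0,0,0]]'|sed -n 1,3p; python3 -m inch '[[0,0,0.03,0],[0,0,0.03,0],[0,0,0.02,0],[0,0,0.01,0],[0,0,0,0],[0,0,0,0]]'; python3 go.py .5299 .0412 .0605 .145
```

```text
time_s: 34.6
position: [0.53, 0.0416, 0.1776]
tool_rot: [-3.141, -0.001, -2.995]
time_s: 35.35
position: [0.5307, 0.042, 0.0885]
tool_rot: [-3.141, 0.001, -2.996]
ft_force: [-0.2, 0.6, -1.3]
finger_gap: 0.0265
gripper_force: 80.0
turn 0.001 shift [ 0.0009 -0.0006  0.028 ] dist 0.028 t 35.35
```

```bash
python3 -m inch '[[0,0,0.012,0],[0,0,0.01,0],[0,0,0.005,0],[0,0,0,0],[0,0,0,0]]'; python3 -m inch '[[0,0,0,0],[0,0,0,0],[0,0,0,0]]' 0.048; python3 -m inch '[[0,0,-0.02,0],[0,0,-0.04,0],[0,0,-0.05,0],[0,0,-0.05,0],[0,0,-0.03,0],[0,0,0,0],[0,0,0,0]]' ; python3 go.py .42 0 .29 .13
```

```text
time_s: 35.98
position: [0.5299, 0.0426, 0.0609]
tool_rot: [3.141, -0.0, -2.995]
ft_force: [-7.2, 2.4, 16.3]
finger_gap: 0.0269
gripper_force: 83.0
time_s: 36.35
position: [0.5302, 0.0421, 0.0605]
tool_rot: [-3.142, -0.0, -2.996]
ft_force: [1.1, 0.1, 0.2]
finger_gap: 0.0482
gripper_force: 0.0
time_s: 37.22
position: [0.5298, 0.0421, 0.2499]
tool_rot: [-3.142, -0.001, -2.995]
ft_force: [0.1, -0.3, -0.7]
finger_gap: 0.0481
gripper_force: 0.0
turn 0.016 shift [ 0.1144 -0.0275 -0.04  ] dist 0.124 t 37.225
```

Now back off toward the robot and check both.

```bash
python3 -m inch '[[0.038,-0.009,-0.01,0],[0.038,-0.009,-0.015,0],[0.038,-0.009,-0.015,0],[0,0,0,0],[0,0,0,0],[0,0,0,0],[0,0,0,0]]'|sed -n 1,3p; python3 - <<'E'
from h import *
f=grab('wrist');np.savez('w9.npz',*f);p,d,K,D,T=f
cv2.imwrite('pics/w9.png',cv2.resize(cv2.convertScaleAbs(p[110:350,130:430],alpha=1.6),None,fx=2.4,fy=2.4))
P=cloud(d,K,D,T);hs=cv2.cvtColor(p,cv2.COLOR_BGR2HSV)
for n,c,yaw in[('right',(.5437,-.057),.12),('left',(.53,.042),.145)]:
    q=(abs(P[...,0]-c[0])<.05)&(abs(P[...,1]-c[1])<.04)&(P[...,2]<.097)
    C=P[q&(P[...,2]>.0865)];(cc,s,a)=cv2.minAreaRect((C[:,:2]*1000).astype(np.float32))
    A=np.c_[C[:,:2],np.ones(len(C))];g=np.linalg.lstsq(A,C[:,2],rcond=None)[0]
    print(n,len(C),np.round(cc,1),np.round(s,1),round(a,1),'top z',np.median(C[:,2]).round(4),'tilt',g[:2].round(3))
    m=dark(p,95)&(abs(P[...,0]-c[0]+.01)<.06)&(abs(P[...,1]-c[1])<.035)&(P[...,2]<.03)&(P[...,2]>.015)
    S=P[m];print('  sole visible',len(S),S[:,:2].min(0).round(4),S[:,:2].max(0).round(4),'z',np.median(S[:,2]).round(4))
E
```

```text
time_s: 38.1
position: [0.4215, -0.0009, 0.29]
tool_rot: [3.141, -0.001, -2.995]
right 38 [544.1 -43.3] [49.2  3.4] 3.3 top z 0.089 tilt [ 0.089 -0.685]
  sole visible 116 [ 0.5101 -0.0842] [ 0.5931 -0.0257] z 0.0208
left 885 [528.9  42. ] [56. 28.] 7.7 top z 0.0898 tilt [0.026 0.006]
  sole visible 157 [0.4646 0.0072] [0.5799 0.0631] z 0.0203
```

View pics/w9.png

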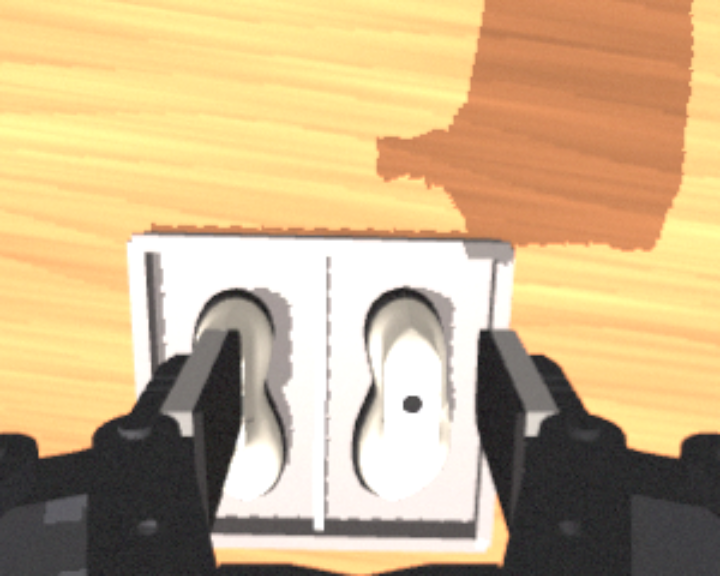

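```bash
python3 -m inch '[[0.01,-0.05,0,0],[0,-0.04,0,0],[0,0,0,0],[0,0,0,0],[0,0,0,0]]' 0.08|sed -n 1,3p; python3 - <<'E'
from h import *
p,d,K,D,T=grab('wrist')
cv2.imwrite('pics/w10.png',cv2.resize(cv2.convertScaleAbs(p[130:350,170:450],alpha=1.6),None,fx=2.6,fy=2.6))
P=cloud(d,K,D,T)
for n,c in[('right',(.5437,-.057)),('left',(.53,.042))]:
    q=(abs(P[...,0]-c[0])<.05)&(abs(P[...,1]-c[1])<.04)&(P[...,2]<.097)
    C=P[q&(P[...,2]>.0865)];(cc,s,a)=cv2.minAreaRect((C[:,:2]*1000).astype(np.float32))
    print(n,len(C),np.round(cc,1),np.round(s,1),round(a,1),np.median(C[:,2]).round(4))
E
```

```text
time_s: 38.78
position: [0.4246, -0.0908, 0.2906]
tool_rot: [3.141, -0.0, -2.994]
right 866 [544.3 -57. ] [55.  28.1] 6.5 0.0899
left 136 [531.9  29.8] [50.6  8.7] 16.4 0.0894
```

View pics/w10.png

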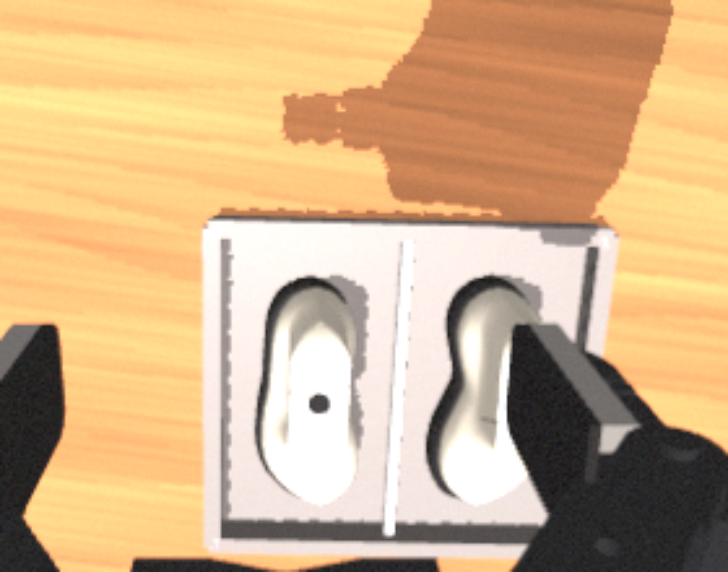

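```bash
python3 -c "
from workcell import *;print(close_job())"
```

```text
the job is handed in; nothing more can be done
None
```

The job is handed in: both small soles lie in their own bays, each with its matching last upright on it and, by my last camera check, heel over heel within about 2 mm; the other items were left alone, and `close_job()` returned no verdict.

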